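# Fit the bayonet lid and hold it at the vent position

## Robot

A 6-joint arm with a two-finger parallel gripper is mounted at the origin on a cart in front of the work surface, level with it; the furniture and walls round the work are solid. World frame = base frame: x ahead of the robot, y to its left, z up, the work surface at z = 0. Lengths are in m, angles in rad, forces in N, time in s.
With the tool pointing down it reaches from about 0.35 to 0.975 m from the base axis. Payload 4.9 kg.
Tool frame: the origin (TCP) lies at the very end of the fingers, on their centre line; the grasp point (between the pads) lies manip.grip_point_offset behind it (manip.grip_point_offset is the distance from the TCP to the grasp point, in m); z points along the fingers, y is the line along which they close (so a half turn about z gives the same grasp; the last joint's range is limited). The gripper opens to 85 mm and grips with 20 to 120 N. Pads are 22 mm wide; open, the fingers measure 114 mm over their backs; the gripper's body (76 mm by 85 mm) begins 54 mm behind the grasp point. The pads swing forward as they close: fully open they stand 13 mm farther back than shut.
Start: joints at [-1.433, 0.053, 1.613, -0, 1.476, -0.119], TCP at [0.159, -0.604, 0.231] pointing down, gripper open.
Joint ranges: [-3.01, 3.01], [-1.01, 2.22], [0.06, 2.58], [-1.02, 4.17], [0.09, 2.62], [-3.14, 3.14]. Speed limits (rad/s): [2.57, 2.57, 3.14, 3.14, 3.14, 3.14].

## Interface

Orientations are given as a unit quaternion [w, x, y, z].
In Python, from plant import manip gives the robot as it stands.
- The arm moves only by the shell command python3 -m crank 'ROWS' [OPENING]. ROWS is JSON, a list of rows, each an object of numbers: "x", "y", "z": the shift along the tool's x, y, z in cm; "turn": the turn about the tool's z in rad. In form: [{"x": .., "y": .., "z": .., "turn": ..}, ...]. A call has 1 to 5 rows; each row shifts and turns the commanded pose from where the row before left it, along the tool's axes as they then stand; what a row does not reach is not made up. A row lasts 1/10 s, in which the tool goes at most 50 mm and 8.59 degrees, less where a joint would pass 70% of its speed; a pose out of reach is approached as far as the arm can. A call with a gripper value outside its range is refused whole. OPENING is the opening in per cent of the stroke, from 0 (shut) to 100 (fully open), set as the call begins (- or left out, the last holds). The fingers move at their own pace and stop on an object; the grip force is fixed at half the most. Time passes only in rows, so rows that do not move let the fingers close. It gives the time, the measured TCP pose, the force, the opening and the grip force at its end, in the units of the state.
- manip.state(): the state, without advancing time (a new reading comes with each control period).
- manip.grab_frame(name): name is "scene" or "side" or "wrist"; returns (picture, depth): 480x640x3 uint8, red, green, blue; 480x640 float32, m along the optical axis (not along the pixel's ray), 0 where there is no reading.
- manip.camera_model(name): a dict with "mtx" (3x3 intrinsics, pixels), "world_to_cam" (4x4, takes a point from world to camera coordinates). Camera axes: x right, y down, z forward; pixel columns grow to the right and rows downward; lengths in m; the calibration is good to about 2 mm. The wrist camera is an equidistant fisheye: a pixel r from the principal point sees the ray r / f radians off the axis. A picture is of the moment at which its call begins: read the wrist's pose just before it. camera_model takes no time and is no camera call; for the wrist camera it gives the pose at the moment of the call.
- manip.job_done(): hands the job in; it is judged then, once.
The state is a dict: "time": time; "joint_pos": joint angles; "joint_vel": joint speeds; "joint_efforts": joint torques, N m; "tool_pos": TCP position; "tool_rot": TCP orientation; "contact_force": force on the tool from outside, world axes, zero at the start; "ft_torque": the same for the moment, N m; "gripper_width": opening from 0.0 (shut) to 1.0 (fully open); "grasp_force": force on a finger pad.
Only numpy, scipy, OpenCV 4.12 (cv2) and the standard library are available. Lean on these libraries where they do the work, as an engineer would, in place of code of your own. Each camera call takes 0.05 s, during which the arm holds its last target. There are 200 camera calls.

## Task

Slide the aluminium lid out of its parking bracket, fit it on the bench canister with its two lugs going down through the two notches until its disc sits on the rim, then turn it clockwise (seen from above) until its two ears stand over the two vent ribs, which is half way round and short of the spring catch. Do not push the catch aside. Finish while still gripping the lid there, seated and still, and leave the tin, the wax block and the marking gauge undisturbed.

Things in the scene. Friction and masses are not known exactly. Their poses are not given: they have to be found in the camera images.
- lid: Loose aluminium bayonet lid, 0.16 kg; a half turn gives the same lid. Origin: centre of its plug's foot, z up; starts standing at z = 0 in the bracket, x within 0.35 rad of the bracket's x. Plug 44 mm wide, z = 0 to 16 mm, foot tapered to 36 mm. Disc 80 mm wide, z = 16 to 21. Grip bar along the lid's x, 56 mm long, 16 mm thick, z = 21 to 68. Lugs and ears at +x and -x.
- lid_grip (a point): Middle of the lid's grip bar, on its axis, 52 mm above the lid's origin: grip here across the 16 mm thickness; fingertips up to 22 mm lower stay above the bracket's lips and the disc.
- bracket: Fixed dark steel parking bracket, 106 mm wide (y), 28 mm high; origin on the table where the parked lid's axis stands. Open toward its own -x (toward the robot). Rails at y = +-43 to +-53 mm, x = -25 to 55 mm; their lips, z = 24 to 28 mm, reach in to y = +-34 mm over the lid's disc, so the lid must slide level 80 mm or more along the bracket's -x before it can be lifted.
- canister: Fixed aluminium canister on the table, 84 mm wide, 70 mm high; origin: centre of its underside, z up. Inside the rim a dark steel flange, z = 65 to 70 mm, with a 52 mm hole and two 17 mm wide notches at its own +x and -x, open to 34 mm from the axis, for the lugs. The lid enters with its x along the canister's x, either way round, and seats with its foot 54 mm above this origin.
- canister_mouth (a point): Centre of the canister's mouth at rim height, 70 mm above the table. Below the flange the room is free down to z = 48 mm; there the seated lid's lugs run with 2.5 mm play when it is turned clockwise from above (negative about z). A stop blocks the other way.
- vent_mark: The two upright vent ribs, 5 mm wide, 40 mm high, on opposite sides of the canister's wall. Origin: centre of the canister's underside; its x axis runs through the ribs, 0.70 rad (40 degrees) clockwise of the canister's x. At the vent position the lid's x lies along this x, either way round.
- catch (a joint): Spring catch: a steel pin at the rim, 52.5 mm from the axis, 66 degrees clockwise of the canister's +x; 0 at rest, positive (m) when an ear pushes it outward. An ear first touches it at about 58 degrees of turn from the entry, 18 degrees past the vent position.
- thread_tin: Small grey tin, 48 mm across, 38 mm high, standing between the bracket and the canister; leave it alone.
- wax_block: Pale wax block, 32x60x26 mm, lying on the near side between the bracket and the canister; leave it alone.
- marking_gauge: Wooden marking gauge, 76x190x44 mm, lying at the right; leave it alone.
- lid_lug (a point): Outer end of the lid's +x lug (another at -x): on the plug, reaching 31 mm from the axis, 12 mm wide, from z = 2.5 to 8.5 mm above the lid's foot. Right above each lug a round ear stands out from the disc's edge, to 48 mm from the axis, 14 mm wide.
There are look-alikes about, which are no part of the job. What is shaped like the lid but blue or purple is not meant.

How it is judged:
On the way, in this order (a step that is already met when the one before it is completed fails the run):
1. the lid has been slid out of the parking bracket (x of lid in the frame of bracket below -0.065 m), for 0.1 s.
2. the lid has entered the canister with its lugs through the notches, disc down to the rim (z of lid in the frame of canister below 0.0565 m and horizontal distance between lid and canister below 0.005 m and angle between the x axis of lid and the x axis of canister, either way round below 0.25 rad), for 0.1 s.
At the end, for the whole second after the job is handed in: The lid sits in the canister (axis within 5 mm, no more than about 3 mm above its seat, level within 0.08 rad) with its ears over the vent ribs within 0.14 rad (8 degrees), the catch not pushed (under 0.8 mm), the lid still, and the fingers still gripping it (over 1.5 N) (angle between the x axis of lid and the x axis of vent_mark, either way round below 0.14 rad and z of lid in the frame of canister between 0.052 and 0.0572 m and horizontal distance between lid and canister below 0.005 m and angle between lid's own z axis and vertical below 0.08 rad and contact force between the fingers and lid above 1.5 N and value of joint catch below 0.0008 m and linear speed of lid below 0.01 m/s and angular speed of lid below 0.08 rad/s); the arm keeps its last pose, push and grip.
It fails at once if the spring catch was pushed toward its click (value of joint catch above 0.001 m).
It fails at once if a bystander was disturbed (distance of any of thread_tin, wax_block, marking_gauge from where it was at the start of the episode above 0.02 m).
It also fails if it takes over 51 s, if anything falls off the work surface, if the arm or the gripper's body presses on something with over 40 N, if the wrist force passes 120 N, or if a joint passes its speed limit or range.

## Working session

There is one attempt and no reset: what is moved stays moved. The work goes in short steps, Python scripts to look and compute and a shell command to move; the robot and the scene stay as the last step left them, time stands still between calls to the robot, and variables do not carry over. Pictures are saved under pics/ and viewed, at most 10 in all, crops included, and the job is handed in when it is done.

```bash
mkdir -p pics; ls; cat > h.py <<'E'
import numpy as np, cv2
from plant import manip
def grab(n,save=None):
    m=manip.camera_model(n); im,d=manip.grab_frame(n)
    if save: cv2.imwrite('pics/'+save,im[:,:,::-1])
    np.savez('last_%s.npz'%n,im=im,d=d,K=m['mtx'],T=m['world_to_cam'])
    return im,d,np.array(m['mtx']),np.array(m['world_to_cam'])
def world(d,K,T):
    v,u=np.mgrid[:480,:640]; c=np.stack([(u-K[0,2])/K[0,0]*d,(v-K[1,2])/K[1,1]*d,d,np.ones_like(d)],-1)
    return (c@np.linalg.inv(T).T)[...,:3]
E
python3 - <<'E'
from h import *
for n in('scene','side'):
    im,d,K,T=grab(n,n+'0.png'); print(n,np.linalg.inv(T).round(3).tolist(),K[0,0])
print(manip.state()['time'],manip.grip_point_offset,manip.state()['tool_rot'])
E
```

```text
pics
scene [[-0.619, -0.499, 0.607, -0.147], [-0.785, 0.372, -0.495, 0.519], [0.022, -0.783, -0.622, 0.806], [0.0, 0.0, 0.0, 1.0]] 456.5148091290109
side [[-0.975, -0.131, 0.182, 0.284], [-0.224, 0.61, -0.76, 1.03], [-0.011, -0.781, -0.624, 0.959], [0.0, 0.0, 0.0, 1.0]] 583.5116636501148
0.1 0.0187 [-9.61865879e-04  9.91772988e-01  1.28005524e-01 -2.97498931e-05]
```

View pics/scene0.png

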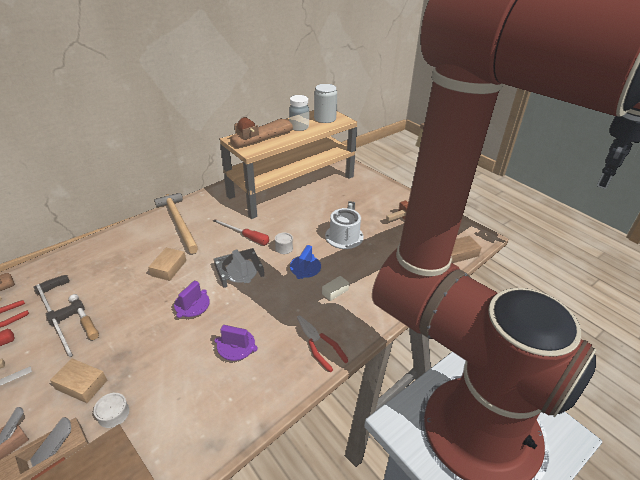

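View pics/side0.png

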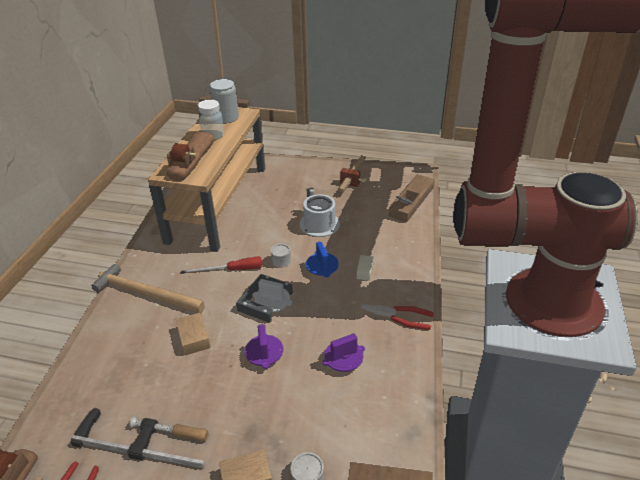

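The parked lid and bracket are at about scene (240,265) and side (267,295). The canister is at scene (345,225) and side (319,213), the tin at side (281,256), the wax block at side (364,267), and the blue decoy lid at side (321,262).

```bash
python3 - <<'E'
from h import *
for n,pts in (('side',{'lid':(268,288),'br':(240,300),'can':(319,210),'tin':(281,250),'wax':(364,265),'blue':(321,250),'gauge':(412,195),'pliers':(400,312),'shelf':(210,200)}),('scene',{'lid':(240,258),'can':(345,210)})):
    z=np.load('last_%s.npz'%n); W=world(z['d'],z['K'],z['T'])
    for k,(u,v) in pts.items(): print(n,k,W[v,u].round(3))
    # height map views, near bracket & canister
    if n=='side':
        np.save('Wside.npy',W)
im=np.load('last_side.npz')['im'][:,:,::-1]
c=[cv2.resize(im[265:330,225:312],(400,300),interpolation=cv2.INTER_CUBIC),cv2.resize(im[180:245,275:362],(400,300),interpolation=cv2.INTER_CUBIC)]
ims=np.load('last_scene.npz')['im'][:,:,::-1]
c2=[cv2.resize(ims[230:295,200:287],(400,300),interpolation=cv2.INTER_CUBIC),cv2.resize(ims[190:255,305:392],(400,300),interpolation=cv2.INTER_CUBIC)]
cv2.imwrite('pics/crop.png',np.vstack([np.hstack(c),np.hstack(c2)]))
E
```

```text
side lid [0.626 0.154 0.058]
side br [0.687 0.174 0.027]
side can [ 0.579 -0.139  0.067]
side tin [ 0.643 -0.002  0.035]
side wax [ 0.437 -0.003  0.024]
side blue [0.538 0.014 0.068]
side gauge [ 0.358 -0.329  0.016]
side pliers [ 0.335  0.106 -0.003]
side shelf [ 0.813 -0.01   0.154]
scene lid [0.612 0.149 0.068]
scene can [ 0.609 -0.183  0.071]
```

View pics/crop.png

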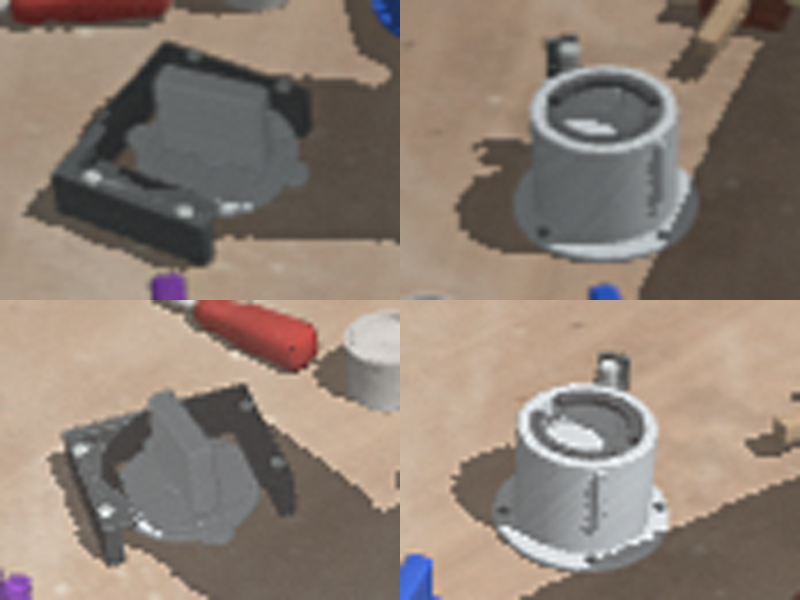

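The crop shows the grip bar parked inside the bracket. It also shows the canister rim with its dark flange, the catch post behind it, and one vent rib facing each camera. Next I move the wrist camera over the canister.

```bash
A='[{"x":3,"y":-2.3,"z":-0.7},{"x":3,"y":-2.3,"z":-0.7},{"x":3,"y":-2.3,"z":-0.7},{"x":3,"y":-2.3,"z":-0.7},{"x":3,"y":-2.3,"z":-0.7}]' ; python3 -m crank '[{"x":3,"y":-2.3,"z":-0.7},{"x":3,"y":-2.3,"z":-0.7},{"x":3,"y":-2.3,"z":-0.7},{"x":3,"y":-2.3,"z":-0.7},{"x":3,"y":-2.3,"z":-0.7}]' 100
python3 -m crank '[{"x":3,"y":-2.3,"z":-0.7},{"x":3,"y":-2.3,"z":-0.7},{"x":3,"y":-2.3,"z":-0.7},{"x":3,"y":-2.3,"z":-0.7},{"x":3,"y":-2.3,"z":-0.7}]'
python3 -m crank '[{"x":3,"y":-2.3,"z":-0.7},{"x":3,"y":-2.3,"z":-0.7},{"x":3,"y":-2.3,"z":-0.7},{"x":3,"y":-2.3,"z":-0.7},{"x":3,"y":-2.3,"z":-0.7}]'
python3 -m crank '[{},{"x":0}]'
python3 - <<'E'
from h import *
s=manip.state(); print(s['tool_pos'],s['joint_pos'])
m=manip.camera_model('wrist'); Ti=np.linalg.inv(m['world_to_cam']); print(Ti.round(3),m['mtx'])
grab('wrist','w1.png')
E
```

```text
[ 0.15861141 -0.60393081  0.23016597] [-1.43305936e+00  5.32928759e-02  1.61418807e+00 -4.16411596e-05
  1.47603591e+00 -1.18974573e-01]
[[ 0.254 -0.92  -0.299  0.235]
 [-0.967 -0.242 -0.076 -0.585]
 [-0.003  0.309 -0.951  0.374]
 [ 0.     0.     0.     1.   ]] [[371.64829954   0.         319.09910027]
 [  0.         371.64829954 232.44955001]
 [  0.           0.           1.        ]]schema error: expected keys x, y, z, turn
schema error: expected keys x, y, z, turn
schema error: expected keys x, y, z, turn
schema error: expected keys x, y, z, turn
```

All four keys are required in every row.

```bash
python3 -m crank '[{"x":3,"y":-2.3,"z":-0.7,"turn":0},{"x":3,"y":-2.3,"z":-0.7,"turn":0},{"x":3,"y":-2.3,"z":-0.7,"turn":0},{"x":3,"y":-2.3,"z":-0.7,"turn":0},{"x":3,"y":-2.3,"z":-0.7,"turn":0}]' 100
python3 -m crank '[{"x":3,"y":-2.3,"z":-0.7,"turn":0},{"x":3,"y":-2.3,"z":-0.7,"turn":0},{"x":3,"y":-2.3,"z":-0.7,"turn":0},{"x":3,"y":-2.3,"z":-0.7,"turn":0},{"x":3,"y":-2.3,"z":-0.7,"turn":0}]'
python3 -m crank '[{"x":3,"y":-2.3,"z":-0.7,"turn":0},{"x":3,"y":-2.3,"z":-0.7,"turn":0},{"x":3,"y":-2.3,"z":-0.7,"turn":0},{"x":3,"y":-2.3,"z":-0.7,"turn":0},{"x":3,"y":-2.3,"z":-0.7,"turn":0}]'
python3 -m crank '[{"x":0,"y":0,"z":0,"turn":0},{"x":0,"y":0,"z":0,"turn":0}]'
python3 - <<'E'
from h import *
s=manip.state(); print(s['tool_pos'],s['joint_pos'])
m=manip.camera_model('wrist'); Ti=np.linalg.inv(m['world_to_cam']); print(Ti.round(3))
grab('wrist','w1.png')
E
```

```text
time: 0.65
tool_pos: [0.2752, -0.4537, 0.2661]
tool_rot: [-0.0, 0.992, 0.128, -0.0]
contact_force: [0.9, 0.0, 0.8]
gripper_width: 0.996
grasp_force: 0.0
time: 1.15
tool_pos: [0.3911, -0.3044, 0.3013]
tool_rot: [-0.0, 0.992, 0.128, -0.0]
contact_force: [-0.0, -0.1, -1.0]
gripper_width: 1.007
grasp_force: 0.0
time: 1.65
tool_pos: [0.507, -0.155, 0.3363]
tool_rot: [-0.0, 0.992, 0.128, -0.0]
contact_force: [0.1, -0.9, 1.4]
gripper_width: 0.999
grasp_force: 0.0
time: 1.85
tool_pos: [0.5065, -0.156, 0.336]
tool_rot: [0.0, 0.992, 0.129, -0.0]
contact_force: [0.4, -0.0, 0.3]
gripper_width: 1.0
grasp_force: 0.0
[ 0.50645874 -0.15600402  0.33600747] [-4.39036936e-01 -2.15618506e-01  1.69401782e+00 -4.65179772e-04
  1.66376590e+00  8.73218876e-01]
[[ 0.255 -0.919 -0.3    0.583]
 [-0.967 -0.243 -0.078 -0.136]
 [-0.001  0.31  -0.951  0.48 ]
 [ 0.     0.     0.     1.   ]]
```

View pics/w1.png

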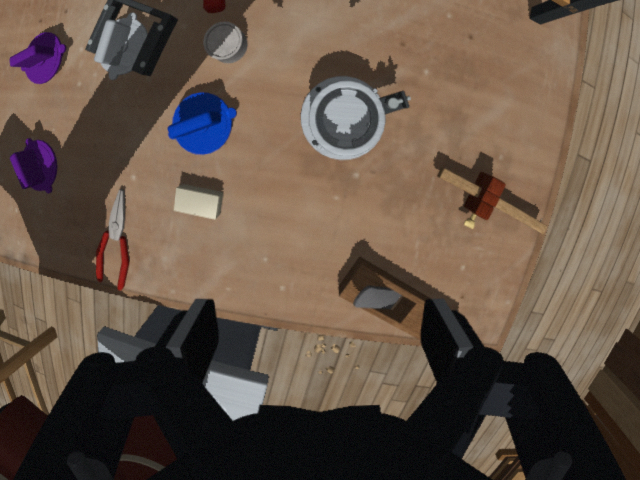

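The wrist view shows the canister rim at (344,118) with the catch to its right at (397,101). The bracket and lid are at top left (130,40), the tin is at (225,42), and the wax block is at (197,203). I'll move closer to the canister.

```bash
cat >> h.py <<'E'
def ray(uv,K,T):
    uv=np.atleast_2d(uv).astype(float); p=uv-[K[0,2],K[1,2]]; r=np.linalg.norm(p,axis=1); t=r/K[0,0]
    s=np.where(r>0,np.sin(t)/np.maximum(r,1e-9),0); d=np.c_[p*s[:,None],np.cos(t)]
    Ti=np.linalg.inv(T); return Ti[:3,3],d@Ti[:3,:3].T
def onplane(uv,z,K,T):
    o,d=ray(uv,K,T); return (o+d*((z-o[2])/d[:,2])[:,None])[:,:2]
def proj(P,K,T):
    c=np.atleast_2d(P)@T[:3,:3].T+T[:3,3]; rr=np.hypot(c[:,0],c[:,1]); t=np.arctan2(rr,c[:,2])
    return np.c_[K[0,2]+K[0,0]*t*c[:,0]/rr,K[1,2]+K[0,0]*t*c[:,1]/rr]
def topdown(im,K,T,cx,cy,z,half=.07,n=560):
    # image: right=-y, up=+x
    v,u=np.mgrid[:n,:n]; s=2*half/n
    P=np.stack([cx+half-(v+.5)*s,cy+half-(u+.5)*s,np.full(v.shape,z)],-1).reshape(-1,3)
    q=proj(P,K,T).astype(np.float32).reshape(n,n,2)
    return cv2.remap(im,q,None,cv2.INTER_CUBIC)
E
python3 -m crank '[{"x":-1.3,"y":0,"z":3.5,"turn":0},{"x":-1.3,"y":0,"z":3.5,"turn":0},{"x":-1.3,"y":0,"z":3.5,"turn":0},{"x":-1.3,"y":0,"z":3.5,"turn":0},{"x":0,"y":0,"z":0,"turn":0}]'
python3 -m crank '[{"x":0,"y":0,"z":0,"turn":0},{"x":0,"y":0,"z":0,"turn":0}]'
python3 - <<'E'
from h import *
im,d,K,T=grab('wrist','w2.png'); im=np.ascontiguousarray(im[:,:,::-1])
a=topdown(im,K,T,.60,-.16,.07,half=.075,n=600)
for i in range(0,600,40): a[i,:5]=a[:5,i]=(0,255,0)
cv2.imwrite('pics/w2t.png',a)
E
```

```text
time: 2.4
tool_pos: [0.451, -0.169, 0.1896]
tool_rot: [-0.003, 0.992, 0.126, -0.005]
contact_force: [-0.3, 0.3, -1.8]
gripper_width: 0.998
grasp_force: 0.0
time: 2.6
tool_pos: [0.4575, -0.1708, 0.1991]
tool_rot: [0.001, 0.992, 0.128, 0.002]
contact_force: [0.7, 0.1, 0.3]
gripper_width: 1.003
grasp_force: 0.0
```

View pics/w2t.png

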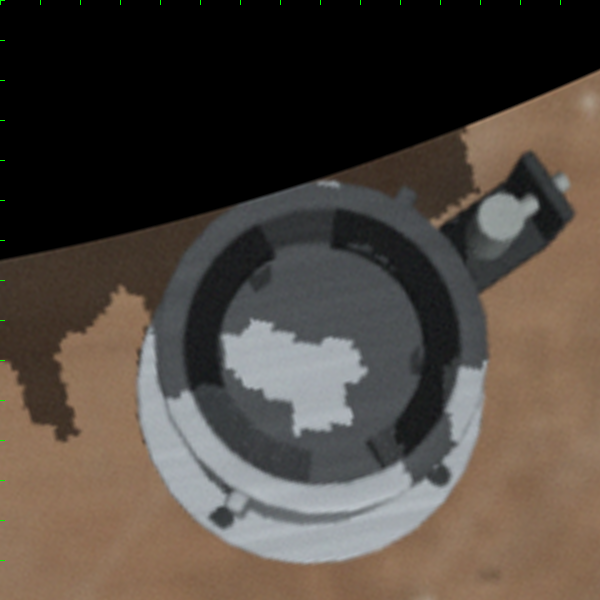

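The rectified view (0.25 mm per pixel) gives these readings:
- **Rim:** the centre is at (320,348), which is world (0.588, -0.165).
- **Notches:** they are at (298,228) and (345,463), which puts the canister's x yaw at about +0.195.
- **Ribs:** (405,195) and (237,500) give about -0.503, which agrees with the notches.

Next is the bracket.

```bash
python3 -m crank '[{"x":1.6,"y":-4.7,"z":-0.5,"turn":0},{"x":1.6,"y":-4.7,"z":-0.5,"turn":0},{"x":1.6,"y":-4.7,"z":-0.5,"turn":0},{"x":1.6,"y":-4.7,"z":-0.5,"turn":0},{"x":1.6,"y":-4.7,"z":-0.5,"turn":0}]' >/dev/null
python3 -m crank '[{"x":1.6,"y":-4.7,"z":-0.5,"turn":0},{"x":0,"y":0,"z":0,"turn":0},{"x":0,"y":0,"z":0,"turn":0},{"x":0,"y":0,"z":0,"turn":0}]'
python3 - <<'E'
from h import *
im,d,K,T=grab('wrist','w3.png'); im=np.ascontiguousarray(im[:,:,::-1])
f=[topdown(im,K,T,.62,.155,z,half=.1,n=400) for z in (.028,.068)]
for a in f:
  for i in range(0,400,40): a[i,:5]=a[:5,i]=(0,255,0)
cv2.imwrite('pics/w3t.png',np.hstack(f))
E
```

```text
time: 3.55
tool_pos: [0.478, 0.127, 0.2274]
tool_rot: [0.0, 0.992, 0.128, 0.001]
contact_force: [0.5, -0.1, 0.5]
gripper_width: 0.994
grasp_force: 0.0
```

View pics/w3t.png

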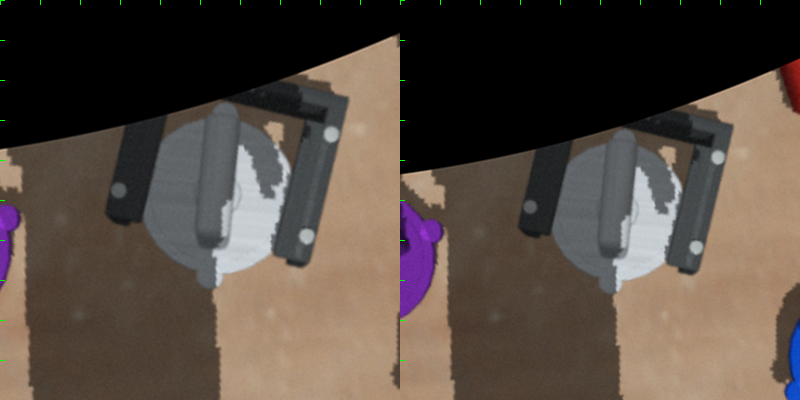

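The two top-down views (z=0.028 on the left, z=0.068 on the right) show:
- **Rails:** their ends are at (106,215) and (305,267), so the bracket's yaw is about -0.24 and its origin is about (0.6245, 0.1465).
- **Grip bar:** its top runs from (622,140) to (612,252) in the right view.

I'll refine the bar with depth.

```bash
python3 - <<'E'
from h import *
z=np.load('last_wrist.npz'); K,T,d,im=z['K'],z['T'],z['d'],z['im'].astype(int)
v,u=np.mgrid[:480,:640]; o,r=ray(np.c_[u.ravel(),v.ravel()],K,T)
fwd=np.linalg.inv(T)[:3,2]; P=(o+r*(d.ravel()/(r@fwd))[:,None])
def rect(m):
    q=P[m]; (c,s,a)=cv2.minAreaRect((q[:,:2]*1000).astype(np.float32)); return len(q),np.round(c,1),np.round(s,1),round(a,1),q[:,2].mean().round(4)
near=np.hypot(P[:,0]-.6225,P[:,1]-.1485)
for lo in (.055,.062,.065): print('bar',rect((near<.035)&(P[:,2]>lo)&(P[:,2]<.08)))
h=near; m=(h<.05)&(P[:,2]>.012)&(P[:,2]<.026)&(im.reshape(-1,3).min(1)>60); print('disc',rect(m))
m=(P[:,2]>.025)&(P[:,2]<.032)&(h<.075)&(h>.036)&(P[:,0]<.70); q=P[m]
L=q[q[:,1]>.155];R=q[q[:,1]<.14]
for X in (L,R): vx=cv2.fitLine((X[:,:2]*1000).astype(np.float32),cv2.DIST_HUBER,0,.01,.01).ravel(); print('rail',vx,np.arctan2(vx[1],vx[0]),len(X))
E
```

```text
bar (1279, array([623.4, 146.2]), array([16.4, 56.3]), 84.8, np.float64(0.0681))
bar (1258, array([623.4, 146.2]), array([16.4, 56.3]), 84.8, np.float64(0.0683))
bar (1224, array([623.5, 146.1]), array([16.4, 56.1]), 84.9, np.float64(0.0684))
disc (3950, array([623.4, 146.2]), array([79.5, 78.8]), 43.8, np.float64(0.0227))
rail [ 9.4762748e-01 -3.1937781e-01  6.3536096e+02  1.8809070e+02] -0.32507282 971
rail [ 9.92429793e-01 -1.22813463e-01  6.29261353e+02  1.01721176e+02] -0.1231243 1877
```

Lid centre is (0.6234, 0.1462) with yaw -0.091. I'll turn the tool and go above it.

```bash
python3 -m crank '[{"x":0,"y":0,"z":0,"turn":0.116},{"x":0,"y":0,"z":0,"turn":0.116},{"x":0,"y":0,"z":0,"turn":0.116},{"x":4,"y":-0.9,"z":0,"turn":0},{"x":4,"y":-0.9,"z":1.5,"turn":0}]' >/dev/null
python3 -m crank '[{"x":4,"y":-0.9,"z":2,"turn":0},{"x":2.3,"y":-0.5,"z":3,"turn":0},{"x":0,"y":0,"z":4,"turn":0},{"x":0,"y":0,"z":0,"turn":0},{"x":0,"y":0,"z":0,"turn":0}]'
python3 -m crank '[{"x":0,"y":0,"z":0,"turn":0}]'
```

```text
time: 4.6
tool_pos: [0.6221, 0.1448, 0.1208]
tool_rot: [0.0, 0.999, -0.047, -0.001]
contact_force: [0.0, 0.8, 0.7]
gripper_width: 1.002
grasp_force: 0.0
time: 4.7
tool_pos: [0.6239, 0.1457, 0.1242]
tool_rot: [-0.0, 0.999, -0.046, 0.002]
contact_force: [0.2, 0.1, 0.3]
gripper_width: 1.0
grasp_force: 0.0
```

```bash
python3 -m crank '[{"x":0,"y":0,"z":3,"turn":0},{"x":0,"y":0,"z":3,"turn":0},{"x":0,"y":0,"z":1.8,"turn":0},{"x":0,"y":0,"z":1,"turn":0},{"x":0,"y":0,"z":0,"turn":0}]' 
python3 -m crank '[{"x":0,"y":0,"z":0,"turn":0},{"x":0,"y":0,"z":0,"turn":0},{"x":0,"y":0,"z":0,"turn":0},{"x":0,"y":0,"z":0,"turn":0},{"x":0,"y":0,"z":0,"turn":0}]' 0
python3 -m crank '[{"x":0,"y":0,"z":0,"turn":0},{"x":0,"y":0,"z":0,"turn":0},{"x":0,"y":0,"z":0,"turn":0},{"x":0,"y":0,"z":0,"turn":0},{"x":0,"y":0,"z":0,"turn":0}]' 0
```

```text
time: 5.2
tool_pos: [0.6223, 0.1462, 0.033]
tool_rot: [0.0, 0.999, -0.046, -0.0]
contact_force: [0.1, -0.3, 0.1]
gripper_width: 1.0
grasp_force: 0.0
time: 5.7
tool_pos: [0.6231, 0.1464, 0.034]
tool_rot: [-0.0, 0.999, -0.046, 0.001]
contact_force: [1.7, 0.6, -1.1]
gripper_width: 0.176
grasp_force: 58.4
time: 6.2
tool_pos: [0.623, 0.1464, 0.0339]
tool_rot: [-0.0, 0.999, -0.046, 0.0]
contact_force: [0.6, 0.9, 5.7]
gripper_width: 0.181
grasp_force: 59.3
```

```bash
python3 -m crank '[{"x":0,"y":0,"z":-0.12,"turn":0},{"x":-1,"y":-0.15,"z":0,"turn":0},{"x":-1.5,"y":-0.22,"z":0,"turn":0},{"x":-1.5,"y":-0.22,"z":0,"turn":0}]' 
python3 -m crank '[{"x":-1.5,"y":-0.22,"z":0,"turn":0},{"x":-1.5,"y":-0.22,"z":0,"turn":0},{"x":-1.5,"y":-0.22,"z":0,"turn":0},{"x":-1.5,"y":-0.22,"z":0,"turn":0},{"x":0,"y":0,"z":0,"turn":0}]'
python3 -m crank '[{"x":0,"y":0,"z":0,"turn":0},{"x":0,"y":0,"z":0,"turn":0}]'
```

```text
time: 6.6
tool_pos: [0.5823, 0.1557, 0.034]
tool_rot: [0.0, 0.999, -0.046, -0.0]
contact_force: [0.6, -0.2, 0.8]
gripper_width: 0.18
grasp_force: 59.0
time: 7.1
tool_pos: [0.5219, 0.1703, 0.0339]
tool_rot: [0.0, 0.999, -0.045, -0.001]
contact_force: [-2.2, 0.9, 1.3]
gripper_width: 0.178
grasp_force: 59.3
time: 7.3
tool_pos: [0.5239, 0.1699, 0.034]
tool_rot: [0.0, 0.999, -0.046, -0.001]
contact_force: [-1.0, 0.7, -1.0]
gripper_width: 0.181
grasp_force: 59.1
```

```bash
python3 -m crank '[{"x":0,"y":0,"z":-2,"turn":0},{"x":0,"y":0,"z":-4,"turn":0},{"x":0,"y":0,"z":-4,"turn":0},{"x":0,"y":0,"z":-3,"turn":0},{"x":0.65,"y":2.1,"z":0,"turn":0}]' 
python3 -m crank '[{"x":1.2,"y":4.1,"z":0,"turn":0},{"x":1.2,"y":4.1,"z":0,"turn":0},{"x":1.2,"y":4.1,"z":0,"turn":0},{"x":1.2,"y":4.1,"z":0,"turn":0},{"x":1.2,"y":4.1,"z":0,"turn":0}]'
python3 -m crank '[{"x":1.2,"y":4.1,"z":0,"turn":0},{"x":1.2,"y":4.1,"z":0,"turn":0},{"x":0.4,"y":2,"z":0,"turn":-0.095},{"x":0,"y":0,"z":0,"turn":-0.095},{"x":0,"y":0,"z":0,"turn":-0.095}]'
python3 -m crank '[{"x":0,"y":0,"z":0,"turn":0},{"x":0,"y":0,"z":0,"turn":0},{"x":0,"y":0,"z":0,"turn":0}]'
python3 - <<'E'
from h import *
s=manip.state();print(s['tool_pos'],s['joint_pos'])
im,d,K,T=grab('wrist','w4.png');im2,*_=grab('side','s4.png')
cv2.imwrite('pics/c4.png',np.hstack([cv2.resize(im,(400,300)),cv2.resize(im2[120:270,230:430],(400,300))])[:,:,::-1])
E
```

```text
time: 7.8
tool_pos: [0.5322, 0.15, 0.1702]
tool_rot: [-0.001, 0.999, -0.044, 0.005]
contact_force: [1.6, -0.5, -2.0]
gripper_width: 0.179
grasp_force: 58.8
time: 8.3
tool_pos: [0.57, -0.0632, 0.1635]
tool_rot: [-0.0, 0.999, -0.046, -0.0]
contact_force: [0.1, -0.3, -1.2]
gripper_width: 0.176
grasp_force: 58.9
time: 8.8
tool_pos: [0.5883, -0.1667, 0.1631]
tool_rot: [-0.0, 0.995, 0.098, -0.001]
contact_force: [-0.4, -0.2, -1.9]
gripper_width: 0.184
grasp_force: 59.0
time: 9.1
tool_pos: [0.5885, -0.1651, 0.1641]
tool_rot: [-0.0, 0.995, 0.096, -0.0]
contact_force: [-0.0, 0.1, -1.9]
gripper_width: 0.183
grasp_force: 59.0
[ 0.58852112 -0.16511951  0.1640547 ] [-3.95209072e-01  7.03568714e-02  1.70879774e+00 -3.70951456e-05
  1.36301644e+00  9.82960824e-01]
```

View pics/c4.png

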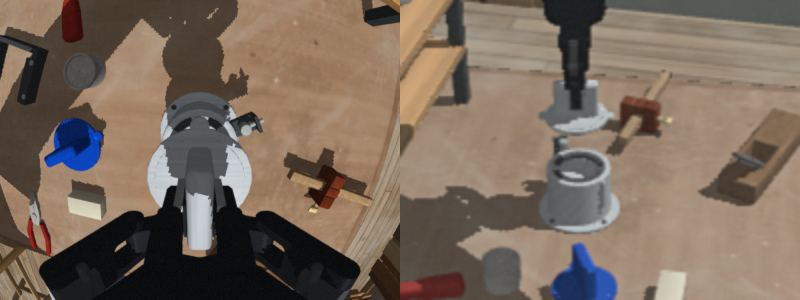

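The lid is held level over the canister, about aligned with it: wrist view (200,150), side crop (577,120). I'm lowering it in stages.

```bash
python3 -m crank '[{"x":0,"y":0,"z":2,"turn":0},{"x":0,"y":0,"z":2,"turn":0},{"x":0,"y":0,"z":1,"turn":0},{"x":0,"y":0,"z":0.5,"turn":0},{"x":0,"y":0,"z":0,"turn":0}]' 
python3 -m crank '[{"x":0,"y":0,"z":0.4,"turn":0},{"x":0,"y":0,"z":0.4,"turn":0},{"x":0,"y":0,"z":0,"turn":0},{"x":0,"y":0,"z":0,"turn":0}]'
```

```text
time: 9.7
tool_pos: [0.5884, -0.1651, 0.109]
tool_rot: [-0.0, 0.995, 0.097, -0.0]
contact_force: [-0.4, 0.5, -2.4]
gripper_width: 0.178
grasp_force: 59.0
time: 10.1
tool_pos: [0.5887, -0.1653, 0.1017]
tool_rot: [0.0, 0.995, 0.097, 0.0]
contact_force: [-1.0, 0.5, -2.8]
gripper_width: 0.179
grasp_force: 59.0
```

```bash
python3 -m crank '[{"x":0,"y":0,"z":0.3,"turn":0},{"x":0,"y":0,"z":0.2,"turn":0},{"x":0,"y":0,"z":0,"turn":0},{"x":0,"y":0,"z":0,"turn":0}]' 
python3 -m crank '[{"x":0,"y":0,"z":0.3,"turn":0},{"x":0,"y":0,"z":0.2,"turn":0},{"x":0,"y":0,"z":0.15,"turn":0},{"x":0,"y":0,"z":0,"turn":0},{"x":0,"y":0,"z":0,"turn":0}]'
```

```text
time: 10.5
tool_pos: [0.5885, -0.1652, 0.0964]
tool_rot: [-0.0, 0.995, 0.097, -0.0]
contact_force: [-0.3, 0.2, -2.4]
gripper_width: 0.175
grasp_force: 59.0
time: 11.0
tool_pos: [0.5886, -0.1652, 0.0899]
tool_rot: [-0.0, 0.995, 0.097, -0.0]
contact_force: [-0.7, -0.3, -1.6]
gripper_width: 0.178
grasp_force: 59.0
```

```bash
python3 -m crank '[{"x":0,"y":0,"z":0.15,"turn":0},{"x":0,"y":0,"z":0,"turn":0},{"x":0,"y":0,"z":0,"turn":0}]'
python3 -m crank '[{"x":0,"y":0,"z":0.1,"turn":0},{"x":0,"y":0,"z":0,"turn":0},{"x":0,"y":0,"z":0,"turn":0}]'
```

```text
time: 11.3
tool_pos: [0.5886, -0.1652, 0.0885]
tool_rot: [-0.0, 0.995, 0.097, -0.0]
contact_force: [0.6, -0.2, -1.6]
gripper_width: 0.177
grasp_force: 59.0
time: 11.6
tool_pos: [0.5888, -0.1653, 0.088]
tool_rot: [0.0, 0.995, 0.097, 0.0]
contact_force: [-0.9, -0.1, 1.2]
gripper_width: 0.178
grasp_force: 59.3
```

```bash
python3 -m crank '[{"x":0,"y":0,"z":0,"turn":0.06},{"x":0,"y":0,"z":0,"turn":0.07},{"x":0,"y":0,"z":0,"turn":0.07},{"x":0,"y":0,"z":0,"turn":0}]'
python3 -m crank '[{"x":0,"y":0,"z":0,"turn":0.08},{"x":0,"y":0,"z":0,"turn":0.08},{"x":0,"y":0,"z":0,"turn":0.08},{"x":0,"y":0,"z":0,"turn":0.08},{"x":0,"y":0,"z":0,"turn":0}]'
python3 -m crank '[{"x":0,"y":0,"z":0,"turn":0.06},{"x":0,"y":0,"z":0,"turn":0.06},{"x":0,"y":0,"z":0,"turn":0.05},{"x":0,"y":0,"z":0,"turn":0},{"x":0,"y":0,"z":0,"turn":0}]'
python3 - <<'E'
from h import *
s=manip.state();print(s['tool_pos'],s['tool_rot'],s['ft_torque'])
im,d,K,T=grab('wrist','w5.png');im2,*_=grab('side','s5.png');im3,*_=grab('scene','c5.png')
cv2.imwrite('pics/f5.png',np.hstack([cv2.resize(im2[170:245,270:370],(400,300),interpolation=2),cv2.resize(im3[180:255,295:395],(400,300),interpolation=2)])[:,:,::-1])
E
```

```text
time: 12.0
tool_pos: [0.589, -0.1655, 0.0879]
tool_rot: [0.0, 1.0, -0.003, 0.0]
contact_force: [-0.5, -0.2, 1.7]
gripper_width: 0.18
grasp_force: 59.4
time: 12.5
tool_pos: [0.5889, -0.1655, 0.088]
tool_rot: [0.0, 0.987, -0.162, 0.0]
contact_force: [-0.7, -0.7, 0.9]
gripper_width: 0.178
grasp_force: 59.5
time: 13.0
tool_pos: [0.5889, -0.1655, 0.0879]
tool_rot: [0.0, 0.97, -0.244, 0.0]
contact_force: [-0.6, -1.2, 1.1]
gripper_width: 0.174
grasp_force: 59.5
[ 0.5888927  -0.16548074  0.08793849] [ 1.87040994e-04  9.69687210e-01 -2.44349177e-01  3.99611916e-04] [-0.29477358  0.07799667  0.01271051]
```

View pics/f5.png

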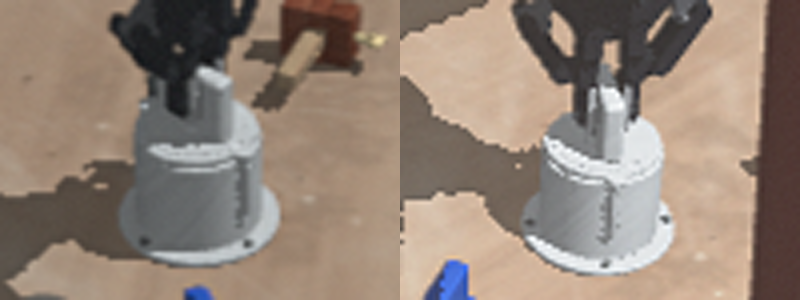

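View pics/w5.png

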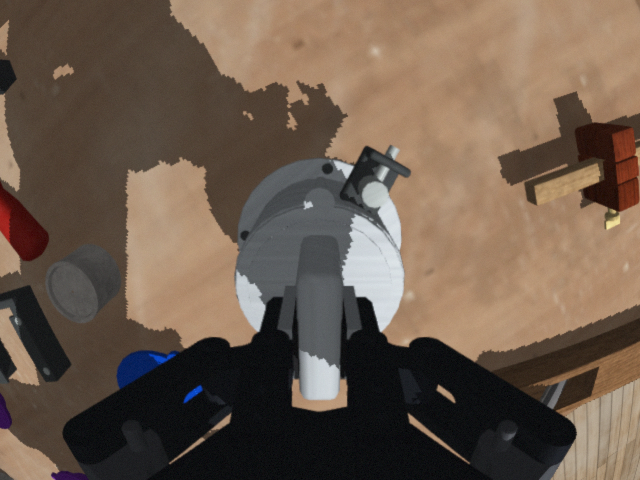

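The lid is seated with an ear directly above the vent rib: side crop (240,160) over the rib at (240,190), scene crop (613,175). In the wrist view the front ear at (320,195) is clear of the catch pin at (375,193). Tool yaw is -0.494 against a target of about -0.503, so I'm handing in.

```bash
python3 -m crank '[{"x":0,"y":0,"z":0,"turn":0},{"x":0,"y":0,"z":0,"turn":0}]'; python3 -c "
from plant import manip
print(manip.job_done())"
```

```text
time: 13.35
tool_pos: [0.5889, -0.1655, 0.088]
tool_rot: [0.0, 0.969, -0.245, 0.0]
contact_force: [1.5, -0.8, 3.2]
gripper_width: 0.178
grasp_force: 59.7
the job is handed in; nothing more can be done
None
```

I handed the job in at 13.4 s with the lid seated in the canister, still gripped, its ears over the vent ribs to within about 0.01 rad by my measurement and clear of the catch; the judge returned no verdict.

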